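# Set the produce case's door ajar on its stay

### The job

The produce case should air with its door propped at the middle setting. Lift the metal stay bar, which has a ball knob at its end, swing it over the stud on the roof of the case, and drop the bar's middle hole over the stud so that the bar lies flat and holds the door; then let go, with the jars on the board above and the honey jar beside the case still standing where they are.

Things in the scene. Friction and masses are not known exactly. Their poses are not given: they have to be found in the camera images.
- case: Fixed light-wood produce case, 180 mm deep (its x), 300 mm wide (its y), 140 mm high to its roof; origin at the centre of its underside. Its -x axis points out of its front, toward the robot. Over the rear of the roof hangs a wooden board with jars (see board_edge).
- door (a joint): Opening angle of the case's glazed front door, rad; 0 is shut, and it grows as the door swings out toward the robot, up to 1.3. The door turns about a vertical axis at its left edge (point door_hinge), with slight friction (0.03 N m), and stays where it is left. Seen from above, opening turns it clockwise.
- door_hinge (a point): Point on the door's vertical hinge axis at roof height: case frame x = -90 mm, y = +150 mm, z = 140 mm.
- pivot (a point): The stay's pivot, on the top edge of the door, at mid thickness of the bar: 100 mm along the door from the hinge axis and 8 mm in front of it, so 100.3 mm from the axis. It moves with the door. With the door shut it is at case x = -98 mm, y = +50 mm.
- swing (a joint): Horizontal angle of the stay bar to the door about the pivot, rad; 0: bar along the door, pointing to its free (right) edge; grows anticlockwise from above, inward over the roof; up to 2.4. Turns freely. On its way to the stud the bar turns some 30 to 50 degrees anticlockwise; if the hand does not turn with it, the ball creeps in the grip.
- stay (a joint): Lift angle of the stay bar about a level axis at the pivot, rad; 0: level, just over the stud's base plate (it goes no lower); up to 0.8 raised. It falls back by its own weight (140 g).
- knob (a point): Centre of the stay's knob, a black ball of 26 mm diameter on a 12 mm stem, 205 mm from the pivot along the bar, 32 mm above the bar's mid thickness and 180 mm above the worktop when the bar is level. Steel bar 233 x 26 x 6 mm, its underside 5 mm above the roof when level. Moving the ball moves bar and door together as a two-link chain (door hinge, pivot, ball).
- hole_near (a point): Centre of the hole nearest the pivot, 105 mm from the pivot (wrong hole). All three holes go through the bar and are 14 mm wide.
- hole_middle (a point): Centre of the middle hole, at mid thickness of the bar, 137 mm from the pivot and 68 mm from the knob's centre line.
- hole_far (a point): Centre of the hole nearest the knob, 169 mm from the pivot (wrong hole).
- stud_top (a point): Centre of the flat top of the fixed upright steel stud on the roof of the case: 12 mm diameter, 1 mm bevel, top 21 mm above the roof, on a 30 x 50 mm base plate. The bar's underside must rise over 16 mm at the stud to pass over it. A bar that sits on top of the stud leaves the ball about 24 mm too high.
- salt: Loose salt shaker, 44 mm diameter, 90 mm tall, somewhere along the board above the roof; origin at the centre of its base. Bystander.
- honey: Loose lidded honey jar, 63 mm diameter, 94 mm tall, on the worktop to the right of the case; origin at the centre of its base. Bystander.
- board_edge (a point): Middle of the lower front edge of the board over the roof: case x = +25 mm, 95 mm above the roof. The board is 12 mm thick, with a rail on top up to 131 mm above the roof, and runs back from here. The knob ends up 10 to 35 mm in front of this edge and below it, so a hand pointing straight down would strike the board: lean the hand toward the robot 35 to 45 degrees, fingers forward and down.
- spice_one: Loose spice jar, 41 mm diameter, 105 mm tall, somewhere along the board above the roof; origin at the centre of its base. Bystander.
- spice_two: Loose second spice jar, 41 mm diameter, 105 mm tall, somewhere along the board above the roof; origin at the centre of its base. Bystander.

How it is judged (in metres and radians):
At the end, for the whole second after the job is handed in: The middle hole is over the stud (centres within 5 mm seen from above), the bar lies level within 0.035 rad of its lowest position, the door is at rest (under 0.05 rad/s) and nothing holds the bar (horizontal distance between hole_middle and stud_top below 0.005 m and value of joint stay below 0.035 rad and velocity of joint door between -0.05 and 0.05 rad/s and contact force between the fingers and stay below 0.2 N); the robot touches nothing.
It fails at once if a jar on the board or the honey jar is shifted more than 30 mm or tipped over (distance of any of spice_one, salt, spice_two, honey from where it was at the start of the episode above 0.03 m or angle between any of spice_one, salt, spice_two, honey's own z axis and vertical above 0.5 rad).
It also fails if it takes over 45 s, if anything falls off the work surface, if the arm or the gripper's body presses on something with over 40 N, if the wrist force passes 120 N, or if a joint passes its speed limit or range.

### The arm

A 6-joint arm with a two-finger parallel gripper is mounted at the origin on a cart in front of the work surface, level with it; the furniture and walls round the work are solid. World frame = base frame: x ahead of the robot, y to its left, z up, the work surface at z = 0. Lengths are in mm, angles in rad, forces in N, time in s.
With the tool pointing down it reaches from about 300 to 850 mm from the base axis. Payload 4.2 kg.
Tool frame: the origin (TCP) lies at the very end of the fingers, on their centre line; the grasp point (between the pads) lies 19 mm behind it; y points along the fingers, z is the direction in which the jaws open and shut, and the axes are right-handed (so a half turn about y gives the same grasp; the last joint's range is limited). The gripper opens to 91 mm and grips with 3 to 60 N. Pads are 32 mm wide; open, the fingers measure 118 mm over their backs; the gripper's body (76 mm by 178 mm) begins 60 mm behind the grasp point.
Start: joints at [-1.225, 0.32, 1.565, -0, 1.257, -0.02], TCP at [205.681, -536.975, 183.476] pointing down, gripper open.
Joint ranges: [-3.11, 3.11], [-0.84, 2.01], [0.21, 2.61], [-1.34, 4.49], [0.05, 2.63], [-2.56, 2.56]. Speed limits (rad/s): [2.57, 2.57, 3.14, 3.14, 3.14, 3.14].

### API

Orientations are given as a unit quaternion [x, y, z, w].
In Python, from station import bot, viewer, order gives the robot as it stands.
- The arm moves only by the tool step_arm, never from a script. Its argument "targets" is a list of rows, each an object with "grip": the finger opening in m, from 0 to 0.0912; "xyz": the shift along the tool's x, y, z in m, a list of three; "roll": the turn about the tool's y in degrees. In form: [{"grip": grip, "xyz": [tx, ty, tz], "roll": roll}, ...]. A call has 1 to 10 rows; each row is the pose to reach, as a shift and turn from the pose commanded when the call began, along the tool's axes at that moment; what a row does not reach only later rows make up. A row lasts 1/12 s, in which the tool goes at most 41.7 mm and 7.16 degrees, less where a joint would pass 70% of its speed; a pose out of reach is approached as far as the arm can. A call with a gripper value outside its range is refused whole. The fingers move at their own pace and stop on an object; "newtons" is the grip in N (left out, the last holds). Time passes only in rows, so rows that repeat a pose let the fingers close. It gives the time, the measured TCP pose, the force and the opening at its end, in the units of the state.
- bot.get_obs(): the state, without advancing time (a new reading comes with each control period).
- viewer.read_camera(name): name is "side" or "top"; returns a dict with "frame" (400x640x3 uint8, red, green, blue), "z_map" (400x640 float32, mm along the optical axis (not along the pixel's ray), 0 where there is no reading), "fov_y" (degrees; the focal length in pixels is half the picture's height over the tangent of half this angle, whatever the lens; pixels are square), "cx", "cy" (the principal point, pixels), "eye" and "attitude" of the camera in the world. Camera axes: x right, y down, z forward; pixel columns grow to the right and rows downward; lengths in mm; the calibration is good to about 2 mm. A picture is of the moment at which its call begins.
- order.job_done(): hands the job in, once; it reports no verdict.
The state is a dict: "time": time; "joint_positions": joint angles; "dq": joint speeds; "tau": joint torques, N m; "tcp_pos": TCP position; "orientation": TCP orientation; "wrist_force": force on the tool from outside, world axes, zero at the start; "wrist_torque": the same for the moment, N m; "grip_width": finger opening in mm.
Only numpy, scipy, OpenCV 4.12 (cv2) and the standard library are available. Lean on these libraries where they do the work, as an engineer would, in place of code of your own. Each camera call takes 0.05 s, during which the arm holds its last target. There are 200 camera calls.

## Working session

There is one attempt and no reset: what is moved stays moved. The work goes in short steps, Python scripts to look and compute and a tool call to move; the robot and the scene stay as the last step left them, time stands still between calls to the robot, and variables do not carry over. Pictures are saved under pics/ and viewed, about 8 in all and at most 12, crops included, and the job is handed in when it is done.

Besides the shell and the picture viewer there is one more tool, called after "Request:" as name(argument=value, ...), one argument or row to a line, values as JSON. step_arm: Moves the arm, as the interface text tells. Its arguments: {"type":"object","properties":{"targets":{"type":"array","items":{"type":"object","properties":{"grip":{"type":"number"},"xyz":{"type":"array","items":{"type":"number"}},"roll":{"type":"number"}}}},"newtons":{"type":"number"}},"required":["targets"]}

```bash
mkdir -p pics; ls; python3 - <<'E'
from station import bot, viewer
import cv2, numpy as np
print(bot.get_obs())
for n in("side","top"):
    c=viewer.read_camera(n)
    np.savez(f"/tmp/{n}.npz",**c)
    cv2.imwrite(f"pics/{n}0.png",c["frame"][:,:,::-1])
    print(n,c["fov_y"],c["cx"],c["cy"],c["eye"],c["attitude"])
E
```

```text
pics
{'time': 0.0, 'joint_positions': array([-1.22503301e+00,  3.20292731e-01,  1.56569287e+00, -2.22139384e-05,
        1.25736208e+00, -1.99826323e-02]), 'dq': array([-2.59067869e-03,  1.44265581e-03,  6.18206920e-04, -2.60569699e-04,
        2.97344067e-05,  5.49625319e-04]), 'tau': array([-2.48767858e-03, -4.12463057e+01, -2.31977248e+01,  7.25401123e-02,
        4.58456366e-02, -1.48232430e-04]), 'tcp_pos': array([ 205.46045016, -536.44268267,  182.61446335]), 'orientation': array([-0.12870151,  0.69592634, -0.6947042 ,  0.12848552]), 'wrist_force': array([-0.53761127, -0.48852937, -0.21320379]), 'wrist_torque': array([-0.01985908,  0.00308408, -0.02967906]), 'grip_width': 91.170721923616}
side 49.532538459135054 315.9607475332115 206.1310762305983 [ 490.80755362 -727.49167858  983.07883567] [ 0.93024363 -0.03680604  0.01853881 -0.36462092]
top 43.243711065662815 321.2281220158663 196.8558678622937 [ 235.89223574  144.84911409 1385.52594072] [-0.59582068  0.79041456 -0.11484608  0.0839817 ]
```

View pics/side0.png

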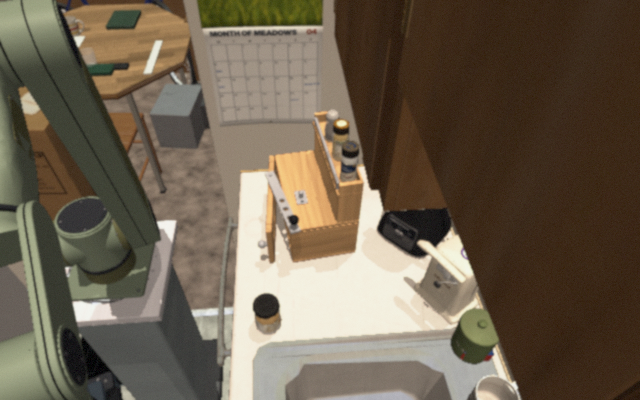

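View pics/top0.png

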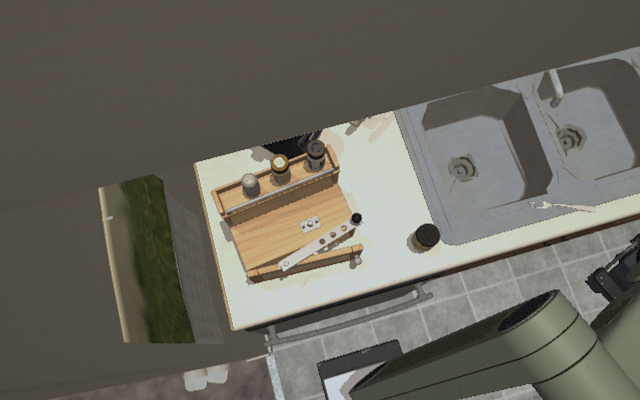

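The case sits at about (290,225) in top and (310,205) in side. The bar runs from (285,267) to its knob at (357,218) in top, with the stud plate at (310,224). Honey is at (427,236). I'll zoom in next.

```bash
python3 - <<'E'
import cv2, numpy as np
t=np.load("/tmp/top.npz")["frame"][135:285,205:405]; s=np.load("/tmp/side.npz")["frame"][100:280,230:380]
a=cv2.resize(t,None,fx=4,fy=4,interpolation=cv2.INTER_CUBIC)[:,:,::-1]
b=cv2.resize(s,None,fx=4,fy=4,interpolation=cv2.INTER_CUBIC)[:,:,::-1]
cv2.imwrite("pics/t1.png",a);cv2.imwrite("pics/s1.png",b[:600])
E
```

```text
(no output)
```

View pics/t1.png

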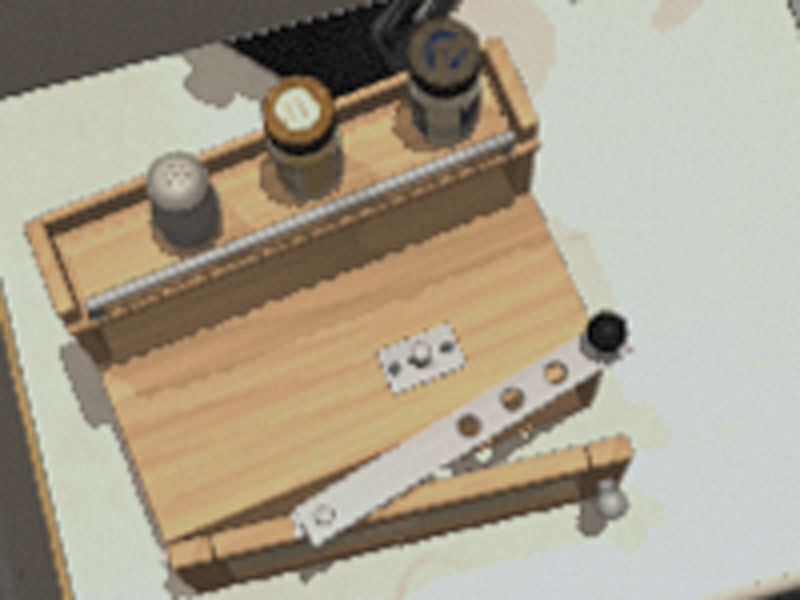

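View pics/s1.png

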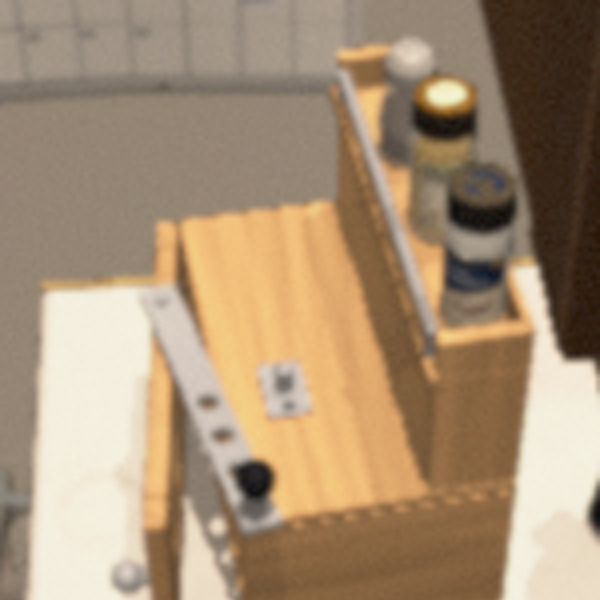

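```bash
cat > h.py <<'E'
import numpy as np
from scipy.spatial.transform import Rotation as R
def ray(c,u,v):
    f=200/np.tan(np.radians(float(c["fov_y"]))/2)
    d=R.from_quat(c["attitude"]).apply([(u-c["cx"])/f,(v-c["cy"])/f,1]); return np.array(c["eye"]),d
def plane(c,u,v,z):
    e,d=ray(c,u,v); return e+d*(z-e[2])/d[2]
def tri(r1,r2):
    A=np.array([r1[1],-r2[1]]).T; s=np.linalg.lstsq(A,r2[0]-r1[0],rcond=None)[0]
    p,q=r1[0]+s[0]*r1[1],r2[0]+s[1]*r2[1]; return (p+q)/2,np.linalg.norm(p-q)
E
python3 - <<'E'
from h import *
np.set_printoptions(precision=1,suppress=True)
t=np.load("/tmp/top.npz");s=np.load("/tmp/side.npz")
T=lambda x,y:(x/4-.375+205,y/4-.375+135)
S=lambda x,y:(x/4-.375+230,y/4-.375+100)
for n,x,y,z in [("pivot",323,515,151),("near",468,427,151),("mid",512,399,151),("far",556,373,151),("ball",606,331,180),("stud",420,350,161),("plateA",377,350,142),("plateB",450,322,142),("plateC",467,361,142),("plateD",392,394,142),("roofFL",165,540,140),("roofFR",600,370,140),("roofRL",105,365,140),("roofRR",530,195,140),("railL",90,312,271),("railR",515,148,271),("doorR",627,440,140),("doorL",172,545,140)]:
    print(n,plane(t,*T(x,y),z))
print("side")
for n,x,y,z in [("pivot",163,300,151),("mid",210,400,151),("far",223,434,151),("ball",254,478,180),("stud",287,378,161),("roofFL",182,222,140),("roofFR",240,535,140)]:
    print(n,plane(s,*S(x,y),z))
print(tri(ray(t,*T(606,331)),ray(s,*S(254,478))),tri(ray(t,*T(420,350)),ray(s,*S(287,378))))
print("honey",plane(t,428,231,94))
E
```

```text
pivot [443.4 171.6 151. ]
near [471.7  70.9 151. ]
mid [481.2  39.6 151. ]
far [489.5   8.4 151. ]
ball [500.4 -25.6 180. ]
stud [524.8  86.8 161. ]
plateA [536.8 112.  142. ]
plateB [541.7  62.6 142. ]
plateC [514.3  59.3 142. ]
plateD [506.8 110.5 142. ]
roofFL [457.1 269.4 140. ]
roofFR [486.  -20.1 140. ]
roofRL [575.1 279.8 140. ]
roofRR [609.6 -10.6 140. ]
railL [572.  266.8 271. ]
railR [600.3   6.  271. ]
doorR [438.4 -23.2 140. ]
doorL [453. 266. 140.]
side
pivot [442.8 170.2 151. ]
mid [472.8  70.8 151. ]
far [480.4  39.5 151. ]
ball [498.5 -25.3 180. ]
stud [524.5  77.5 161. ]
roofFL [457.2 265.9 140. ]
roofFR [487.9 -37.  140. ]
(array([499.4, -25.6, 180.7]), np.float64(1.8639398783166754)) (array([525.8,  86.2, 152.5]), np.float64(1.9735570787718442))
honey [ 432.5 -207.9   94. ]
```

Request:
step_arm(
  targets=[
    {"xyz": [0,-0.04,0],"roll": 0,"grip": 0.05},
    {"xyz": [-0.03,-0.066,-0.03],"roll": -7,"grip": 0.05},
    {"xyz": [-0.234,-0.066,-0.253],"roll": -42,"grip": 0.05},
    {"xyz": [-0.234,-0.066,-0.253],"roll": -42,"grip": 0.05},
    {"xyz": [-0.234,-0.066,-0.253],"roll": -42,"grip": 0.05},
    {"xyz": [-0.234,-0.066,-0.253],"roll": -42,"grip": 0.05},
    {"xyz": [-0.234,-0.066,-0.253],"roll": -42,"grip": 0.05},
    {"xyz": [-0.234,-0.066,-0.253],"roll": -42,"grip": 0.05},
    {"xyz": [-0.234,-0.066,-0.253],"roll": -42,"grip": 0.05},
    {"xyz": [-0.234,-0.066,-0.253],"roll": -42,"grip": 0.05},
  ],
  newtons=30,
)

```text
time: 0.93
tcp_pos: [334.1, -212.9, 249.4]
orientation: [-0.37, 0.603, -0.602, 0.371]
wrist_force: [-0.1, -1.0, -0.3]
grip_width: 49.9
```

```bash
cat >> h.py <<'E'
def shift(tgt,az_bar=None):
    """measured pose; shift (tool axes, mm) and roll (deg) to world target / bar azimuth"""
    from station import bot
    o=bot.get_obs(); r=R.from_quat(o["orientation"]); p=np.array(o["tcp_pos"]); z=r.apply([0,0,1]); y=r.apply([0,1,0])
    az=np.degrees(np.arctan2(z[1],z[0]))
    print("t",round(o["time"],2),"tcp",p.round(1),"jaw az",round(az,2),"y",y.round(3),"F",np.round(o["wrist_force"],1),"w",round(o["grip_width"],1),"q",np.round(o["joint_positions"],2))
    print("shift",r.inv().apply(np.array(tgt)-p).round(1),"roll",None if az_bar is None else round(az-(az_bar+90),2))
E
python3 -c "
from h import *
shift([462,104,250],-74)"
```

```text
t 0.93 tcp [ 334.1 -212.9  249.4] jaw az -26.88 y [ 0.     0.002 -1.   ] F [-0.1 -1.  -0.3] w 49.9 q [-0.6  -0.01  1.8   0.    1.35 -0.13]
shift [-3.405e+02  1.000e-01 -2.920e+01] roll -42.88
```

Request:
step_arm(
  targets=[
    {"xyz": [-0.34,0,-0.029],"roll": -43,"grip": 0.05},
    {"xyz": [-0.34,0,-0.029],"roll": -43,"grip": 0.05},
    {"xyz": [-0.34,0,-0.029],"roll": -43,"grip": 0.05},
    {"xyz": [-0.34,0,-0.029],"roll": -43,"grip": 0.05},
    {"xyz": [-0.34,0,-0.029],"roll": -43,"grip": 0.05},
    {"xyz": [-0.34,0,-0.029],"roll": -43,"grip": 0.05},
    {"xyz": [-0.34,0,-0.029],"roll": -43,"grip": 0.05},
    {"xyz": [-0.34,0,-0.029],"roll": -43,"grip": 0.05},
    {"xyz": [-0.34,0,-0.029],"roll": -43,"grip": 0.05},
    {"xyz": [-0.34,0,-0.029],"roll": -43,"grip": 0.05},
  ],
)

```text
time: 1.77
tcp_pos: [462.8, 101.1, 248.6]
orientation: [0.566, -0.425, 0.424, -0.565]
wrist_force: [-0.8, 0.2, -0.5]
grip_width: 50.0
```

```bash
python3 -c "
from h import *
shift([462.5,103.9,144.5],-74)"
```

```text
t 1.77 tcp [462.8 101.1 248.6] jaw az 16.2 y [-0.001 -0.    -1.   ] F [-0.8  0.2 -0.5] w 50.0 q [ 0.19  0.12  1.66  0.    1.36 -0.09]
shift [ -2.7 104.1   0.7] roll 0.2
```

Request:
step_arm(
  targets=[
    {"xyz": [-0.001,0.04,0],"roll": 0,"grip": 0.05},
    {"xyz": [-0.001,0.08,0],"roll": 0,"grip": 0.05},
    {"xyz": [-0.001,0.09,0],"roll": 0,"grip": 0.05},
    {"xyz": [-0.001,0.1,0],"roll": 0,"grip": 0.05},
    {"xyz": [-0.001,0.1,0],"roll": 0,"grip": 0.05},
    {"xyz": [-0.001,0.1,0],"roll": 0,"grip": 0.05},
  ],
)

```text
time: 2.27
tcp_pos: [463.2, 99.4, 150.8]
orientation: [-0.564, 0.425, -0.427, 0.565]
wrist_force: [-0.3, 0.2, -0.1]
grip_width: 49.8
```

```bash
python3 - <<'E'
from h import *
from station import viewer
import cv2
shift([462.5,103.9,144.5],-74)
c=viewer.read_camera("side"); np.savez("/tmp/side2.npz",**c)
a=cv2.resize(c["frame"][130:270,200:400],None,fx=4,fy=4,interpolation=cv2.INTER_CUBIC)
cv2.imwrite("pics/s2.png",a[:,:,::-1])
E
```

```text
t 2.27 tcp [463.2  99.4 150.8] jaw az 15.9 y [ 0.002  0.    -1.   ] F [-0.3  0.2 -0.1] w 49.8 q [ 0.19  0.18  1.84 -0.    1.12 -0.09]
shift [-4.5  6.3  0.6] roll -0.1
```

View pics/s2.png

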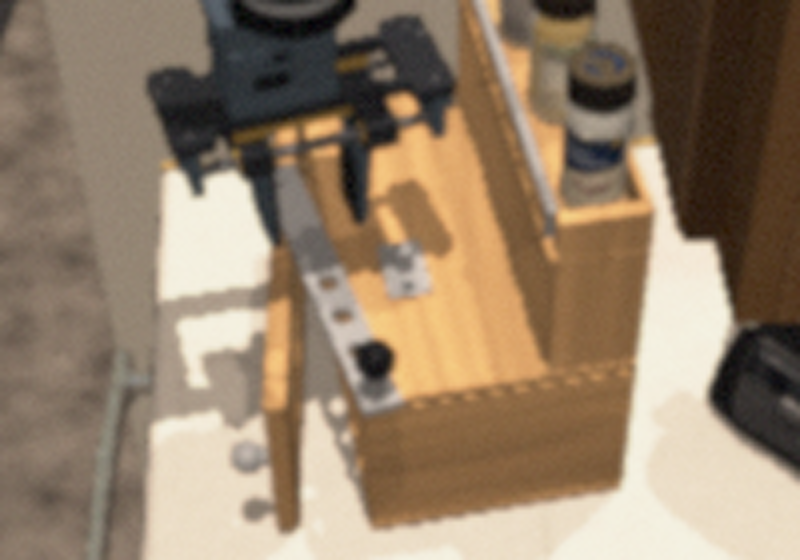

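The fingers straddle the bar at about (310,210) in the crop, clear of the board and door. I'll lower the hand and grip there.

Request:
step_arm(
  targets=[
    {"xyz": [0,0.006,0],"roll": 0,"grip": 0.05},
    {"xyz": [0,0.0065,0],"roll": 0,"grip": 0.05},
    {"xyz": [0,0.0065,0],"roll": 0,"grip": 0.015},
    {"xyz": [0,0.0065,0],"roll": 0,"grip": 0.015},
    {"xyz": [0,0.0065,0],"roll": 0,"grip": 0.015},
    {"xyz": [0,0.0065,0],"roll": 0,"grip": 0.015},
    {"xyz": [0,0.0065,0],"roll": 0,"grip": 0.015},
    {"xyz": [0,0.0065,0],"roll": 0,"grip": 0.015},
  ],
  newtons=30,
)

```text
time: 2.98
tcp_pos: [462.2, 100.0, 143.0]
orientation: [0.565, -0.426, 0.426, -0.565]
wrist_force: [-0.5, -0.5, 1.5]
grip_width: 15.4
```

```bash
python3 -c "
from h import *
shift([463,100,156],-74)"
```

```text
t 2.98 tcp [462.2 100.  143. ] jaw az 15.96 y [ 0. -0. -1.] F [-0.5 -0.5  1.5] w 15.4 q [ 0.19  0.19  1.85 -0.    1.1  -0.09]
shift [  0.2 -13.    0.8] roll -0.04
```

```bash
python3 - <<'E'
from h import *
from station import viewer
import cv2
c=viewer.read_camera("side")
a=cv2.resize(c["frame"][140:240,230:350],None,fx=6,fy=6,interpolation=cv2.INTER_CUBIC)
cv2.imwrite("pics/s3.png",a[:,:,::-1])
E
```

```text
(no output)
```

View pics/s3.png

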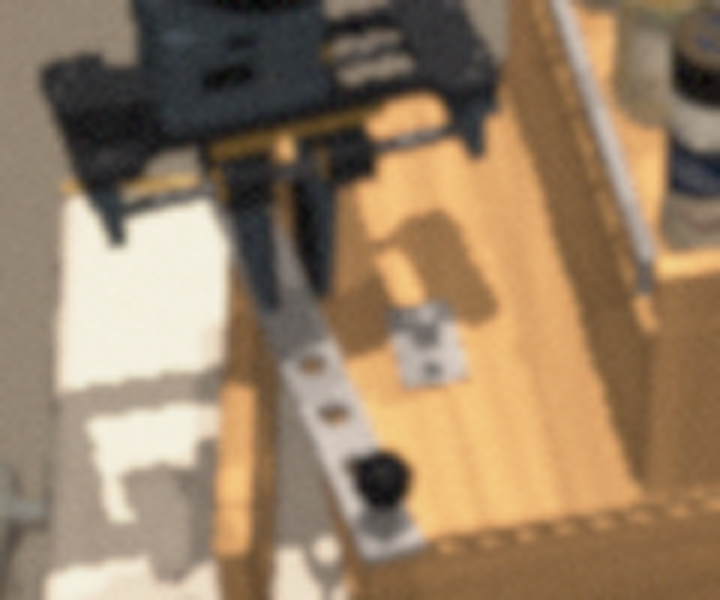

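Request:
step_arm(
  targets=[
    {"xyz": [0,0,0],"roll": 0,"grip": 0.0},
    {"xyz": [0,0,0],"roll": 0,"grip": 0.0},
    {"xyz": [0,0,0],"roll": 0,"grip": 0.0},
    {"xyz": [0,0,0],"roll": 0,"grip": 0.0},
  ],
  newtons=30,
)

```text
time: 3.37
tcp_pos: [462.2, 100.0, 142.9]
orientation: [0.565, -0.426, 0.426, -0.565]
wrist_force: [0.2, -0.1, 0.1]
grip_width: 0.6
```

```bash
cat >> h.py <<'E'
def proj(c,p):
    f=200/np.tan(np.radians(float(c["fov_y"]))/2)
    q=R.from_quat(c["attitude"]).inv().apply(np.array(p)-c["eye"]); return q[0]/q[2]*f+c["cx"],q[1]/q[2]*f+c["cy"]
def snap(name,boxes,marks=(),k=4):
    from station import viewer; import cv2
    ims=[]
    for cam,(x0,y0,x1,y1) in boxes.items():
        c=viewer.read_camera(cam); np.savez(f"/tmp/{cam}_{name}.npz",**c)
        a=cv2.resize(c["frame"][y0:y1,x0:x1],None,fx=k,fy=k,interpolation=cv2.INTER_CUBIC)[:,:,::-1].copy()
        for m in marks:
            u,v=proj(c,m); cv2.drawMarker(a,(int((u-x0+.5)*k),int((v-y0+.5)*k)),(0,0,255),cv2.MARKER_CROSS,10,1)
        ims.append(a)
    h=max(i.shape[0] for i in ims)
    cv2.imwrite(f"pics/{name}.png",np.hstack([cv2.copyMakeBorder(i,0,h-i.shape[0],0,0,cv2.BORDER_CONSTANT) for i in ims]))
E
python3 - <<'E'
from h import *
snap("c4",{"side":(255,150,335,250),"top":(250,185,380,285)},[[462.2,100,143],[525,86.3,161],[443.3,171.2,151]],k=3.8 and 4)
E
```

```text
(no output)
```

View pics/c4.png

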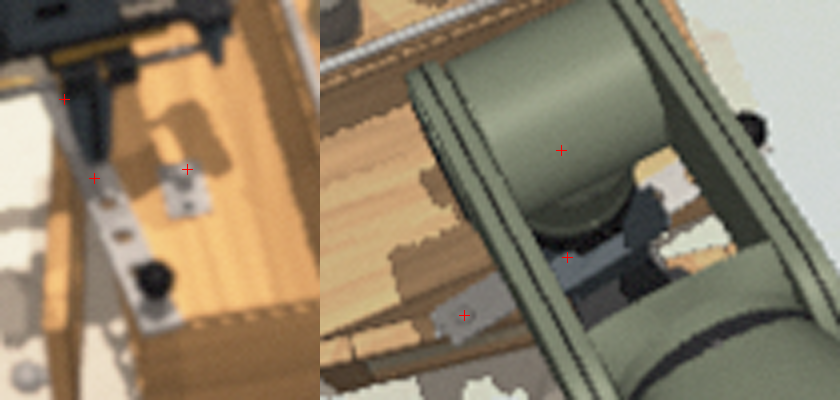

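The closed fingertips show about 4 px (roughly 10 mm) above the marked TCP at (97,162), so they are over the bar rather than beside it. I'll open, go down further while watching the force, and close again.

Request:
step_arm(
  targets=[
    {"xyz": [0,0,0],"roll": 0,"grip": 0.05},
    {"xyz": [0,0,0],"roll": 0,"grip": 0.05},
    {"xyz": [0,0,0],"roll": 0,"grip": 0.05},
    {"xyz": [0,0,0],"roll": 0,"grip": 0.05},
    {"xyz": [0,0,0],"roll": 0,"grip": 0.05},
    {"xyz": [0,0.003,0],"roll": 0,"grip": 0.05},
    {"xyz": [0,0.005,0],"roll": 0,"grip": 0.05},
    {"xyz": [0,0.005,0],"roll": 0,"grip": 0.05},
  ],
)

```text
time: 4.13
tcp_pos: [461.7, 99.9, 137.3]
orientation: [0.565, -0.426, 0.425, -0.564]
wrist_force: [0.1, -0.5, 0.3]
grip_width: 48.9
```

Request:
step_arm(
  targets=[
    {"xyz": [0,0.001,0],"roll": 0,"grip": 0.05},
    {"xyz": [0,0.001,0],"roll": 0,"grip": 0.05},
    {"xyz": [0,0.001,0],"roll": 0,"grip": 0.01},
    {"xyz": [0,0.001,0],"roll": 0,"grip": 0.01},
    {"xyz": [0,0.001,0],"roll": 0,"grip": 0.01},
    {"xyz": [0,0.001,0],"roll": 0,"grip": 0.01},
    {"xyz": [0,0.001,0],"roll": 0,"grip": 0.01},
  ],
)

```text
time: 4.72
tcp_pos: [462.2, 99.9, 137.0]
orientation: [-0.565, 0.426, -0.426, 0.565]
wrist_force: [0.6, 0.4, 0.1]
grip_width: 19.7
```

Request:
step_arm(
  targets=[
    {"xyz": [0,0,0],"roll": 0,"grip": 0.01},
    {"xyz": [0,0,0],"roll": 0,"grip": 0.01},
    {"xyz": [0,0,0],"roll": 0,"grip": 0.01},
  ],
)

```text
time: 4.97
tcp_pos: [462.2, 99.9, 136.9]
orientation: [0.565, -0.426, 0.426, -0.565]
wrist_force: [0.6, -0.1, 0.1]
grip_width: 10.3
```

Request:
step_arm(
  targets=[
    {"xyz": [0,0.001,0],"roll": 0,"grip": 0.01},
    {"xyz": [0,0.002,0],"roll": 0,"grip": 0.01},
    {"xyz": [0,0.003,0],"roll": 0,"grip": 0.01},
    {"xyz": [0,0.003,0],"roll": 0,"grip": 0.01},
  ],
)

```text
time: 5.3
tcp_pos: [462.0, 99.9, 133.6]
orientation: [0.565, -0.426, 0.426, -0.564]
wrist_force: [-1.1, 0.1, 0.1]
grip_width: 9.9
```

```bash
python3 - <<'E'
from h import *
o=shift([462,100,151],-74)
snap("c5",{"side":(245,140,345,240)},[[462.2,100,137],[462.2,100,151]],k=6)
E
```

```text
t 5.3 tcp [462.   99.9 133.6] jaw az 15.96 y [-0.001 -0.    -1.   ] F [-1.1  0.1  0.1] w 9.9 q [ 0.19  0.2   1.87 -0.    1.08 -0.09]
shift [ -0.1 -17.4   0. ] roll -0.04
```

View pics/c5.png

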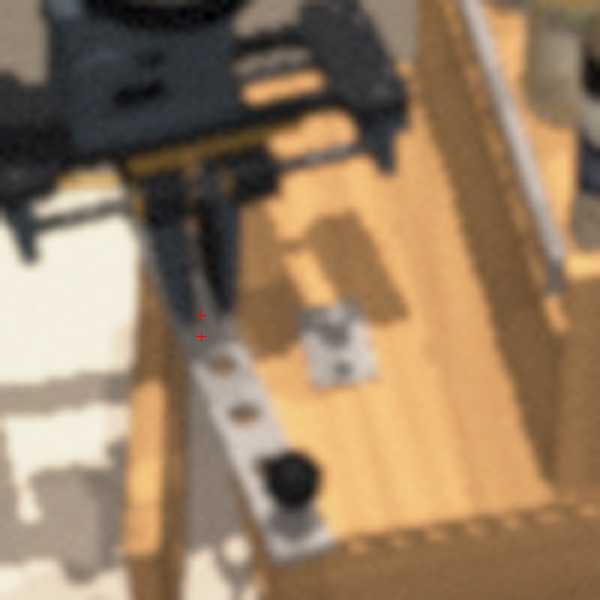

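The tips now show at about (210,320), level with the bar's top, although the TCP reads 133.6. The fingers look about 16 mm shorter than the stated TCP. I'll probe down gently until there is contact.

Request:
step_arm(
  targets=[
    {"xyz": [0,0.001,0],"roll": 0,"grip": 0.01},
    {"xyz": [0,0.002,0],"roll": 0,"grip": 0.01},
    {"xyz": [0,0.002,0],"roll": 0,"grip": 0.01},
  ],
)

```text
time: 5.6
tcp_pos: [462.0, 99.9, 131.7]
orientation: [0.565, -0.426, 0.426, -0.564]
wrist_force: [0.3, 0.7, 0.1]
grip_width: 10.1
```

Request:
step_arm(
  targets=[
    {"xyz": [0,0.001,0],"roll": 0,"grip": 0.01},
    {"xyz": [0,0.002,0],"roll": 0,"grip": 0.01},
    {"xyz": [0,0.002,0],"roll": 0,"grip": 0.01},
  ],
)

```text
time: 5.85
tcp_pos: [462.0, 99.9, 129.7]
orientation: [0.565, -0.426, 0.426, -0.564]
wrist_force: [0.5, -0.5, 0.3]
grip_width: 10.0
```

Request:
step_arm(
  targets=[
    {"xyz": [0,0.001,0],"roll": 0,"grip": 0.01},
    {"xyz": [0,0.002,0],"roll": 0,"grip": 0.01},
    {"xyz": [0,0.002,0],"roll": 0,"grip": 0.01},
  ],
)

```text
time: 6.1
tcp_pos: [462.0, 99.9, 127.7]
orientation: [0.565, -0.426, 0.426, -0.564]
wrist_force: [0.4, -0.1, -0.1]
grip_width: 10.4
```

Request:
step_arm(
  targets=[
    {"xyz": [0,0.001,0],"roll": 0,"grip": 0.01},
    {"xyz": [0,0.002,0],"roll": 0,"grip": 0.01},
    {"xyz": [0,0.002,0],"roll": 0,"grip": 0.01},
  ],
)

```text
time: 6.35
tcp_pos: [462.1, 99.9, 125.7]
orientation: [0.565, -0.426, 0.426, -0.564]
wrist_force: [-0.0, -0.4, -0.6]
grip_width: 9.9
```

```bash
python3 - <<'E'
from h import *
shift([462,100,151],-74)
snap("c6",{"side":(245,140,345,240)},[],k=6)
c=np.load("/tmp/side_c6.npz"); z=c["z_map"]; 
# world points near the TCP: dark finger pixels
v,u=np.mgrid[150:205,255:310]; zz=z[150:205,255:310]; f=200/np.tan(np.radians(float(c["fov_y"]))/2)
P=np.stack([(u-c["cx"])/f*zz,(v-c["cy"])/f*zz,zz],-1); W=R.from_quat(c["attitude"]).apply(P.reshape(-1,3)).reshape(P.shape)+c["eye"]
col=c["frame"][150:205,255:310].mean(-1)
for r in range(30,55,2): print(150+r,[f"{W[r,k,0]:.0f},{W[r,k,1]:.0f},{W[r,k,2]:.0f}:{col[r,k]:.0f}" for k in range(16,34,2)])
E
```

```text
t 6.35 tcp [462.1  99.9 125.7] jaw az 15.96 y [-0. -0. -1.] F [-0.  -0.4 -0.6] w 9.9 q [ 0.19  0.21  1.88 -0.    1.06 -0.09]
shift [ -0.1 -25.3  -0. ] roll -0.04
180 ['449,53,241:43', '453,78,217:47', '458,84,212:58', '462,113,183:71', '468,94,201:26', '473,89,205:30', '478,87,207:54', '483,159,138:94', '488,157,139:117']
182 ['448,78,210:52', '453,81,207:51', '458,79,209:47', '462,113,176:65', '467,95,193:29', '473,86,201:27', '478,87,200:49', '483,148,141:97', '488,153,136:120']
184 ['447,84,197:59', '452,78,203:51', '457,81,200:46', '460,134,148:58', '467,94,187:27', '473,84,196:30', '478,86,193:52', '482,141,139:101', '488,144,137:121']
186 ['446,94,181:64', '452,81,193:46', '457,80,194:48', '460,127,148:55', '467,96,177:28', '472,86,186:28', '477,85,187:54', '482,131,142:97', '488,132,140:123']
188 ['445,101,166:71', '451,82,185:47', '456,82,184:53', '460,117,149:71', '466,101,165:49', '472,86,179:26', '477,86,179:53', '482,130,135:91', '487,125,140:103']
190 ['444,115,145:88', '451,79,180:55', '456,81,178:53', '460,109,150:64', '466,101,158:72', '471,84,174:33', '477,82,175:52'
[... 484 characters left out ...]
49:115', '481,94,140:124', '486,96,138:121']
198 ['443,92,138:91', '443,190,36:78', '454,81,148:92', '459,80,149:94', '465,79,150:105', '470,78,150:132', '475,78,149:149', '481,82,145:152', '486,87,140:127']
200 ['443,85,137:90', '443,182,35:77', '449,189,27:88', '459,73,148:120', '491,-727,983:117', '466,208,6:101', '475,75,144:119', '480,71,148:168', '486,82,137:163']
202 ['442,79,136:90', '443,176,33:80', '448,182,27:83', '459,64,150:136', '464,65,148:160', '466,197,9:142', '475,66,147:151', '480,63,149:170', '485,63,149:181']
204 ['442,71,137:121', '442,171,29:85', '448,172,29:83', '459,63,144:115', '464,60,146:167', '469,58,148:173', '475,55,151:177', '480,56,149:178', '485,55,150:192']
```

```bash
python3 - <<'E'
from h import *
for n,t in [("side2",150.8),("side_c4",143),("side_c5",133.6),("side_c6",125.7)]:
    c=np.load(f"/tmp/{n}.npz"); zz=c["z_map"]; f=200/np.tan(np.radians(float(c["fov_y"]))/2)
    v,u=np.mgrid[0:400,0:640]; P=np.stack([(u-c["cx"])/f*zz,(v-c["cy"])/f*zz,zz],-1)
    W=R.from_quat(c["attitude"]).apply(P.reshape(-1,3)).reshape(P.shape)+c["eye"]
    m=(zz>0)&(abs(W[...,1]-83)<12)&(abs(W[...,0]-463)<50)&(c["frame"].mean(-1)<75)&(W[...,2]>153)
    w=W[m]; print(n,t,"lowest finger z",np.percentile(w[:,2],[1,3,10]).round(0))
    # top of hand body: height of dark hand features
    m=(zz>0)&(abs(W[...,1]-90)<60)&(abs(W[...,0]-463)<90)&(W[...,2]>215)&(W[...,2]<330)
    print("   body z pct",np.percentile(W[m][:,2],[5,25,50,75]).round(0), "median frame y/x",np.median(W[m],0).round(0))
E
```

```text
side2 150.8 lowest finger z [192. 202. 233.]
   body z pct [237. 280. 298. 302.] median frame y/x [463.  78. 298.]
side_c4 143 lowest finger z [180. 191. 218.]
   body z pct [255. 273. 291. 294.] median frame y/x [461.  78. 291.]
side_c5 133.6 lowest finger z [172. 182. 206.]
   body z pct [247. 265. 282. 285.] median frame y/x [460.  78. 282.]
side_c6 125.7 lowest finger z [161. 173. 197.]
   body z pct [244. 259. 275. 279.] median frame y/x [458.  77. 275.]
```

View pics/c6.png

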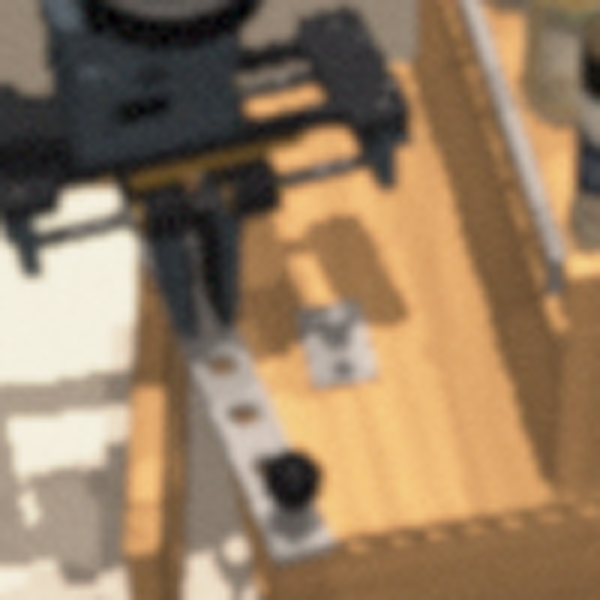

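The depth map settles it: the hand follows the readout, but the fingertips sit about 30 mm above the reported TCP (tip near 157, bar top at 151). I'll keep probing down.

Request:
step_arm(
  targets=[
    {"xyz": [0,0.001,0],"roll": 0,"grip": 0.01},
    {"xyz": [0,0.002,0],"roll": 0,"grip": 0.01},
    {"xyz": [0,0.003,0],"roll": 0,"grip": 0.01},
    {"xyz": [0,0.003,0],"roll": 0,"grip": 0.01},
  ],
)

```text
time: 6.73
tcp_pos: [462.0, 99.9, 122.7]
orientation: [0.565, -0.426, 0.426, -0.564]
wrist_force: [1.0, 0.1, -0.7]
grip_width: 10.2
```

Request:
step_arm(
  targets=[
    {"xyz": [0,0.001,0],"roll": 0,"grip": 0.01},
    {"xyz": [0,0.002,0],"roll": 0,"grip": 0.01},
    {"xyz": [0,0.002,0],"roll": 0,"grip": 0.01},
  ],
)

```text
time: 6.98
tcp_pos: [462.0, 99.9, 120.7]
orientation: [0.565, -0.426, 0.426, -0.564]
wrist_force: [0.9, 0.1, 0.2]
grip_width: 10.2
```

Request:
step_arm(
  targets=[
    {"xyz": [0,0.001,0],"roll": 0,"grip": 0.01},
    {"xyz": [0,0.002,0],"roll": 0,"grip": 0.01},
    {"xyz": [0,0.002,0],"roll": 0,"grip": 0.01},
  ],
)

```text
time: 7.23
tcp_pos: [462.7, 100.0, 119.5]
orientation: [-0.564, 0.425, -0.426, 0.565]
wrist_force: [-1.3, -0.9, 4.8]
grip_width: 9.9
```

Contact with the bar's top comes at TCP 119.7, so the tips really are about 31 mm above the TCP. I'll open, drop to tip z of about 145, and grip.

Request:
step_arm(
  targets=[
    {"xyz": [0,-0.003,0],"roll": 0,"grip": 0.05},
    {"xyz": [0,-0.003,0],"roll": 0,"grip": 0.05},
    {"xyz": [0,-0.003,0],"roll": 0,"grip": 0.05},
    {"xyz": [0,-0.003,0],"roll": 0,"grip": 0.05},
    {"xyz": [0,-0.003,0],"roll": 0,"grip": 0.05},
    {"xyz": [0,-0.003,0],"roll": 0,"grip": 0.05},
    {"xyz": [0,0.001,0],"roll": 0,"grip": 0.05},
    {"xyz": [0,0.005,0],"roll": 0,"grip": 0.05},
    {"xyz": [0,0.005,0],"roll": 0,"grip": 0.05},
  ],
)

```text
time: 7.98
tcp_pos: [461.4, 99.8, 112.9]
orientation: [0.565, -0.426, 0.425, -0.564]
wrist_force: [-0.6, 0.5, -0.2]
grip_width: 50.1
```

Request:
step_arm(
  targets=[
    {"xyz": [0,0,0],"roll": 0,"grip": 0.015},
    {"xyz": [0,0,0],"roll": 0,"grip": 0.015},
    {"xyz": [0,0,0],"roll": 0,"grip": 0.015},
    {"xyz": [0,0,0],"roll": 0,"grip": 0.015},
    {"xyz": [0,0,0],"roll": 0,"grip": 0.015},
    {"xyz": [0,0,0],"roll": 0,"grip": 0.015},
    {"xyz": [0,0,0],"roll": 0,"grip": 0.015},
  ],
)

```text
time: 8.57
tcp_pos: [462.4, 100.0, 114.0]
orientation: [-0.564, 0.426, -0.426, 0.565]
wrist_force: [0.5, 0.6, -0.1]
grip_width: 25.5
```

```bash
python3 -c "
from h import *
shift([462,100,130],-74)"
```

```text
t 8.57 tcp [462.4 100.  114. ] jaw az 15.95 y [ 0.  0. -1.] F [ 0.5  0.6 -0.1] w 25.5 q [ 0.19  0.22  1.9   0.    1.03 -0.09]
shift [ -0.1 -16.   -0.4] roll -0.05
```

Gripped at 25.5 mm, which is the bar's width. Now the lift.

Request:
step_arm(
  targets=[
    {"xyz": [0,-0.003,0],"roll": 0,"grip": 0.015},
    {"xyz": [0,-0.006,0],"roll": 0,"grip": 0.015},
    {"xyz": [-0.0005,-0.009,0],"roll": 0,"grip": 0.015},
    {"xyz": [-0.001,-0.012,0],"roll": 0,"grip": 0.015},
    {"xyz": [-0.001,-0.013,0],"roll": 0,"grip": 0.015},
    {"xyz": [-0.001,-0.013,0],"roll": 0,"grip": 0.015},
  ],
)

```text
time: 9.07
tcp_pos: [461.8, 101.3, 127.0]
orientation: [-0.564, 0.426, -0.426, 0.565]
wrist_force: [0.4, 4.3, -6.9]
grip_width: 25.5
```

```bash
python3 - <<'E'
from h import *
shift([475.7,127,126.5],-40.2)
from station import viewer
import cv2
c=viewer.read_camera("side")
cam=R.from_quat(c["attitude"])
m=((c["frame"].max(-1)<45)).astype(np.uint8); m[:, :280]=0; m[:,315:]=0; m[:200]=0; m[240:]=0
n,l,s,ce=cv2.connectedComponentsWithStats(m); k=1+np.argmax(s[1:,4]); print("ball px",ce[k],s[k])
for z in (180,200,216): print(z,plane(c,*ce[k],z).round(1))
t=np.load("/tmp/side.npz"); print("proj start ball",proj(t,[499.4,-25.6,180.7]))
# kinematic path
H=np.array([456,268]);
for f in (0,.25,.5,.75,1):
    a=np.radians(-98.2-13.3*f); b=np.radians(-74.05+33.85*f)
    P=H+100.3*np.array([np.cos(a),np.sin(a)]); print(f,(P+72.5*np.array([np.cos(b),np.sin(b)])).round(1))
E
```

```text
t 9.07 tcp [461.8 101.3 127. ] jaw az 15.96 y [ 0.     0.001 -1.   ] F [ 0.4  4.3 -6.9] w 25.5 q [ 0.19  0.21  1.88  0.    1.06 -0.09]
shift [-20.9   0.6  20.4] roll -33.84
ball px [291.11904762 209.07142857] [288 206   7   8  42]
180 [495.    8.5 180. ]
200 [494.9  -9.9 200. ]
216 [494.8 -24.5 216. ]
proj start ball (np.float64(293.50369137725966), np.float64(218.99363725153498))
0 [461.6  99. ]
0.25 [465.9 103.7]
0.5 [469.6 110.2]
0.75 [472.6 118.3]
1 [474.6 127.9]
```

Request:
step_arm(
  targets=[
    {"xyz": [-0.0015,0,0.0026],"roll": -4.2,"grip": 0.015},
    {"xyz": [-0.0033,0,0.0054],"roll": -8.5,"grip": 0.015},
    {"xyz": [-0.0058,0,0.0081],"roll": -12.7,"grip": 0.015},
    {"xyz": [-0.0086,0,0.0108],"roll": -16.9,"grip": 0.015},
    {"xyz": [-0.012,0,0.0134],"roll": -21.2,"grip": 0.015},
    {"xyz": [-0.0155,0,0.0159],"roll": -25.4,"grip": 0.015},
    {"xyz": [-0.019,0,0.018],"roll": -29.6,"grip": 0.015},
    {"xyz": [-0.0225,0,0.0202],"roll": -33.8,"grip": 0.015},
    {"xyz": [-0.0225,0,0.0202],"roll": -33.8,"grip": 0.015},
    {"xyz": [-0.0225,0,0.0202],"roll": -33.8,"grip": 0.015},
  ],
)

```text
time: 9.95
tcp_pos: [476.3, 129.2, 127.2]
orientation: [-0.663, 0.243, -0.244, 0.665]
wrist_force: [1.7, 5.1, -6.3]
grip_width: 25.9
```

```bash
python3 - <<'E'
from h import *
shift([474.5,128.3,126.5],-40.2)
snap("c7",{"side":(260,140,360,240),"top":(285,180,385,280)},[],k=4)
E
```

```text
t 9.95 tcp [476.3 129.2 127.2] jaw az 49.71 y [ 0.002  0.002 -1.   ] F [ 1.7  5.1 -6.3] w 25.9 q [ 0.24  0.24  1.84  0.    1.07 -0.63]
shift [-0.8  0.7 -1.8] roll -0.09
```

View pics/c7.png

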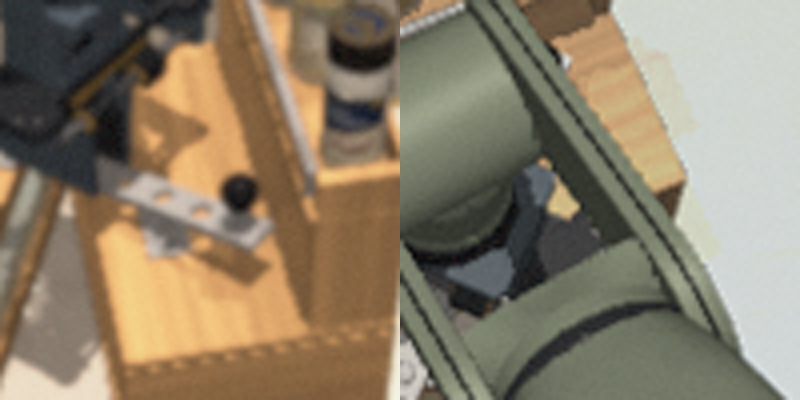

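```bash
python3 - <<'E'
from h import *
import cv2
c=np.load("/tmp/side_c7.npz")
g=lambda x,y:(x/4-.375+260,y/4-.375+140)
th=.178
for n,x,y,d in [("near",133,183,105),("mid",168,197,137),("far",200,212,169)]:
    print(n,plane(c,*g(x,y),148+3+d*np.sin(th)).round(1))
print("ball",plane(c,*g(239,192),148+205*np.sin(th)+32*np.cos(th)).round(1))
p=plane(c,*g(168,197),151+137*np.sin(th))
# visible stud/plate in start side image, refined against bar: stud rays
t=np.load("/tmp/side.npz")
for x,y,n in [(258,366,"pl"),(296,360,"pl"),(312,412,"pl"),(272,418,"pl"),(285,376,"stud"),(290,405,"screw")]:
    print(n,plane(t,x/4-.375+230,y/4-.375+100,142).round(1),plane(t,x/4-.375+230,y/4-.375+100,161).round(1))
a=cv2.resize(t["frame"][180:215,285:320],None,fx=12,fy=12,interpolation=cv2.INTER_CUBIC)
b=cv2.resize(np.load("/tmp/top.npz")["frame"][205:240,292:327],None,fx=12,fy=12,interpolation=cv2.INTER_CUBIC)
cv2.imwrite("pics/stud.png",np.hstack([a,b])[:,:,::-1])
E
```

```text
near [503.4 103.5 169.6]
mid [525.7  82.9 175.3]
far [545.4  61.9 180.9]
ball [568.7  43.3 215.8]
pl [506.2 109.1 142. ] [505.9  90.2 161. ]
pl [532.5 112.9 142. ] [531.5  93.9 161. ]
pl [540.   63.3 142. ] [538.9  45.4 161. ]
pl [513.2  59.8 142. ] [512.7  42.  161. ]
stud [524.1  98.1 142. ] [523.3  79.5 161. ]
screw [525.8  70.8 142. ] [525.   52.7 161. ]
```

View pics/stud.png

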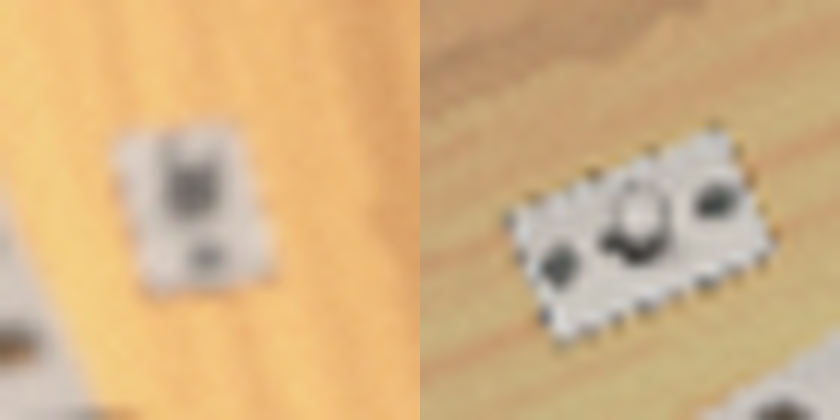

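The three holes show at (133,183), (168,197) and (200,212) in the side crop, with the ball at (239,192) clear of the board. The middle hole works out within about 2 mm of the stud. I'll correct that, then lower and watch height and force.

Request:
step_arm(
  targets=[
    {"xyz": [-0.0015,0,0.0005],"roll": 0,"grip": 0.015},
    {"xyz": [-0.0015,0.002,0.0005],"roll": 0,"grip": 0.015},
    {"xyz": [-0.0015,0.004,0.0005],"roll": 0,"grip": 0.015},
    {"xyz": [-0.0015,0.006,0.0005],"roll": 0,"grip": 0.015},
    {"xyz": [-0.0012,0.007,0.0005],"roll": 0,"grip": 0.015},
    {"xyz": [-0.0012,0.007,0.0005],"roll": 0,"grip": 0.015},
  ],
)

```text
time: 10.55
tcp_pos: [475.8, 129.2, 120.8]
orientation: [-0.664, 0.242, -0.244, 0.664]
wrist_force: [3.3, 1.0, 3.8]
grip_width: 25.8
```

```bash
cat >> h.py <<'E'
def ball(name):
    from station import viewer; import cv2
    c=viewer.read_camera("side"); np.savez(f"/tmp/side_{name}.npz",**c)
    m=(c["frame"].max(-1)<60).astype(np.uint8); k=np.zeros_like(m); k[165:215,308:332]=1; m*=k
    n,l,s,ce=cv2.connectedComponentsWithStats(m); i=1+np.argmax(s[1:,4]); print("ball px",ce[i].round(2),s[i])
    for z in (180,204,216): print(z,plane(c,*ce[i],z).round(1))
E
python3 - <<'E'
from h import *
shift([474.5,128.3,114],-40.2)
ball("b1")
E
```

```text
t 10.55 tcp [475.8 129.2 120.8] jaw az 49.75 y [ 0.003  0.    -1.   ] F [3.3 1.  3.8] w 25.8 q [ 0.24  0.24  1.85 -0.    1.05 -0.63]
shift [-0.4  6.8 -1.5] roll -0.05
ball px [320.34 193.17] [317 190   8   8  47]
180 [573.1  58.7 180. ]
204 [570.6  35.2 204. ]
216 [569.4  23.5 216. ]
```

Request:
step_arm(
  targets=[
    {"xyz": [0,0.001,0],"roll": 0,"grip": 0.015},
    {"xyz": [0,0.002,0],"roll": 0,"grip": 0.015},
    {"xyz": [0,0.003,0],"roll": 0,"grip": 0.015},
    {"xyz": [0,0.003,0],"roll": 0,"grip": 0.015},
  ],
)

```text
time: 10.93
tcp_pos: [475.5, 129.1, 117.3]
orientation: [-0.664, 0.242, -0.244, 0.664]
wrist_force: [4.2, -0.4, 3.5]
grip_width: 25.4
```

```bash
python3 - <<'E'
from h import *
shift([474.5,128.3,114],-40.2)
ball("b2")
E
```

```text
t 10.93 tcp [475.5 129.1 117.3] jaw az 49.76 y [ 0.002 -0.    -1.   ] F [ 4.2 -0.4  3.5] w 25.4 q [ 0.24  0.25  1.85 -0.    1.04 -0.63]
shift [-0.3  3.3 -1.3] roll -0.04
ball px [320.85 195.89] [318 192   7   9  47]
180 [573.5  48.8 180. ]
204 [571.   25.6 204. ]
216 [569.8  14.  216. ]
```

Request:
step_arm(
  targets=[
    {"xyz": [0,0.001,0],"roll": 0,"grip": 0.015},
    {"xyz": [0,0.002,0],"roll": 0,"grip": 0.015},
    {"xyz": [0,0.003,0],"roll": 0,"grip": 0.015},
    {"xyz": [0,0.003,0],"roll": 0,"grip": 0.015},
  ],
)

```text
time: 11.32
tcp_pos: [475.4, 129.1, 114.3]
orientation: [-0.664, 0.243, -0.244, 0.664]
wrist_force: [4.8, -0.1, 4.8]
grip_width: 25.6
```

```bash
python3 - <<'E'
from h import *
shift([474.5,128.3,114],-40.2)
ball("b3")
E
```

```text
t 11.32 tcp [475.4 129.1 114.3] jaw az 49.77 y [ 0.002 -0.    -1.   ] F [ 4.8 -0.1  4.8] w 25.6 q [ 0.24  0.25  1.86 -0.    1.04 -0.63]
shift [-0.2  0.3 -1.2] roll -0.03
ball px [320.96 198.11] [318 195   7   8  45]
180 [573.1  40.9 180. ]
204 [570.6  17.9 204. ]
216 [569.4   6.4 216. ]
```

The bar has come down level over the stud: TCP is at grasp height and the ball reads about z 180. I'll release and lift straight up.

Request:
step_arm(
  targets=[
    {"xyz": [0,0,0],"roll": 0,"grip": 0.03},
    {"xyz": [0,0,0],"roll": 0,"grip": 0.045},
    {"xyz": [0,0,0],"roll": 0,"grip": 0.045},
    {"xyz": [0,0,0],"roll": 0,"grip": 0.045},
    {"xyz": [0,-0.005,0],"roll": 0,"grip": 0.045},
    {"xyz": [0,-0.02,0],"roll": 0,"grip": 0.045},
    {"xyz": [0,-0.05,0],"roll": 0,"grip": 0.045},
    {"xyz": [0,-0.09,0],"roll": 0,"grip": 0.045},
    {"xyz": [0,-0.13,0],"roll": 0,"grip": 0.045},
    {"xyz": [0,-0.13,0],"roll": 0,"grip": 0.045},
  ],
)

```text
time: 12.2
tcp_pos: [478.5, 130.3, 252.0]
orientation: [-0.661, 0.239, -0.248, 0.667]
wrist_force: [0.7, 0.7, 0.8]
grip_width: 44.6
```

```bash
python3 - <<'E'
from h import *
shift([300,-100,300])
ball("b4")
E
```

```text
t 12.2 tcp [478.5 130.3 252. ] jaw az 49.77 y [ 0.014  0.004 -1.   ] F [0.7 0.7 0.8] w 44.6 q [ 0.24  0.15  1.62 -0.    1.36 -0.63]
shift [  12.9  -51.4 -290.5] roll None
ball px [321.   198.17] [318 195   7   8  46]
180 [573.2  40.6 180. ]
204 [570.7  17.7 204. ]
216 [569.5   6.2 216. ]
```

Request:
step_arm(
  targets=[
    {"xyz": [0,-0.04,-0.02],"roll": 0,"grip": 0.045},
    {"xyz": [0,-0.05,-0.05],"roll": 0,"grip": 0.045},
    {"xyz": [0.05,-0.05,-0.2],"roll": 0,"grip": 0.045},
    {"xyz": [0.05,-0.05,-0.2],"roll": 0,"grip": 0.045},
    {"xyz": [0.05,-0.05,-0.2],"roll": 0,"grip": 0.045},
    {"xyz": [0.05,-0.05,-0.2],"roll": 0,"grip": 0.045},
    {"xyz": [0.05,-0.05,-0.2],"roll": 0,"grip": 0.045},
    {"xyz": [0.05,-0.05,-0.2],"roll": 0,"grip": 0.045},
    {"xyz": [0.05,-0.05,-0.2],"roll": 0,"grip": 0.045},
    {"xyz": [0.05,-0.05,-0.2],"roll": 0,"grip": 0.045},
  ],
)

```text
time: 13.08
tcp_pos: [383.7, -54.8, 293.4]
orientation: [-0.664, 0.243, -0.242, 0.664]
wrist_force: [-0.8, -0.4, 0.1]
grip_width: 45.2
```

```bash
python3 - <<'E'
from h import *
shift([300,-100,300])
ball("b5")
snap("fin",{"top":(205,135,315+0,285),"side":(250,140,345,290)},[],k=4)
E
```

```text
t 13.08 tcp [383.7 -54.8 293.4] jaw az 49.84 y [-0.001  0.001 -1.   ] F [-0.8 -0.4  0.1] w 45.2 q [-0.17 -0.04  1.72  0.    1.46 -1.04]
shift [-34.8  -6.5 -88.5] roll None
ball px [321.   198.17] [318 195   7   8  46]
180 [573.2  40.6 180. ]
204 [570.7  17.7 204. ]
216 [569.5   6.2 216. ]
```

View pics/fin.png

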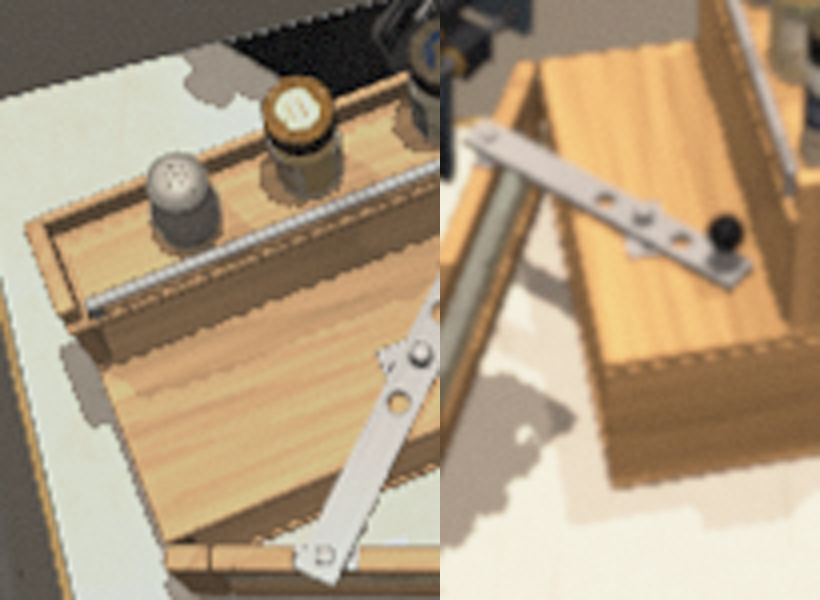

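The stud pokes up through the middle hole at (643,213) in the side crop, with an empty hole on each side of it. The bar lies flat, the jars stand where they were, and the arm is clear. I'll hand in.

```bash
python3 -c "
from station import order
print(order.job_done())"
```

```text
the job is handed in; nothing more can be done
None
```

The door is propped at the middle setting and the job is handed in at about 13 s of the 45 s allowed. No verdict is reported.

**How it was done:** I gripped the bar by its edges about 73 mm from the pivot, lifted it, and swung it about 34° anticlockwise with the hand turning along. I then lowered the middle hole over the stud, let go and backed away. I did not use the knob with a leaning hand, because the move interface only shifts the tool and turns it about the fingers. A hand pointing straight down at the knob would have hit the board.

**Last checks:**
- **Hole and bar:** The final picture shows the stud through the middle hole, with an empty hole on each side.
- **Level:** The knob works out at about (573, 41) if the ball is at its level height of 180 mm. That is about 3 mm from the calculated place, within camera accuracy.
- **At rest:** The knob did not move between the last two looks after release, and wrist force was about zero with the arm clear.
- **Jars:** The salt shaker and spice jar fully in view stand where they were; the second spice jar is only partly in view but upright. The honey jar was not checked again at the end, but the hand only passed well above it.

**Disagreed:** The fingertips turned out to be about 31 mm short of the reported TCP. The first three closings therefore passed above the bar without touching it; I found the true height by touching the bar's top.

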